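# Put the pigments back in their caddy

## Robot

A 7-joint arm with a two-finger parallel gripper is mounted at the origin on the work surface. World frame = base frame: x ahead of the robot, y to its left, z up, the work surface at z = 0. Lengths are in mm, angles in rad, forces in N, time in s.
With the tool pointing down it reaches from about 400 to 900 mm from the base axis. Payload 5.5 kg.
Tool frame: the origin (TCP) lies at the very end of the fingers, on their centre line; the grasp point (between the pads) lies 19 mm behind it; z points along the fingers, y is the line along which they close (so a half turn about z gives the same grasp; the last joint's range is limited). The gripper opens to 92 mm and grips with 3 to 60 N. Pads are 19 mm wide; open, the fingers measure 130 mm over their backs; the gripper's body (75 mm by 190 mm) begins 47 mm behind the grasp point.
Start: joints at [1.487, 0.501, -0.427, 1.55, 0.221, 1.138, -0.21], TCP at [220.961, -611.29, 226.729] pointing down, gripper open.
Joint ranges: [-2.88, 2.88], [-0.31, 2.03], [-1.54, 1.56], [0.2, 2.42], [-1.41, 4.55], [0.19, 2.02], [-2.57, 2.57]. Speed limits (rad/s): [2.57, 2.57, 3.14, 3.14, 3.14, 3.14, 3.14].

## Interface

Orientations are given as a rotation vector (axis times angle).
In Python, from rig import manip gives the robot as it stands.
- The arm moves only by the tool send_rows, never from a script. Its argument "increments" is a list of rows, each a list of 7 numbers: the shift along the tool's x, y, z in m, then the turn, a rotation vector about the tool's x, y, z in rad, then the finger opening in m, from 0 to 0.0918. A call has 1 to 12 rows; each row is the pose to reach, as a shift and turn from the pose commanded when the call began, along the tool's axes at that moment; what a row does not reach only later rows make up. A row lasts 1/10 s, in which the tool goes at most 50 mm and 8.59 degrees, less where a joint would pass 70% of its speed; a pose out of reach is approached as far as the arm can. A call with a gripper value outside its range is refused whole. The fingers move at their own pace and stop on an object; "squeeze" is the grip in N (left out, the last holds). Time passes only in rows, so rows that repeat a pose let the fingers close. It gives the time, the measured TCP pose, the force, the opening and the grip force at its end, in the units of the state.
- manip.observe(): the state, without advancing time (a new reading comes with each control period).
- manip.grab_frame(name): name is "scene" or "top"; returns (picture, depth): 480x640x3 uint8, red, green, blue; 480x640 float32, mm along the optical axis (not along the pixel's ray), 0 where there is no reading.
- manip.calibration(name): a dict with "K" (3x3 intrinsics, pixels), "R" (3x3) and "t" (3): a world point X has camera coordinates R X + t. Camera axes: x right, y down, z forward; pixel columns grow to the right and rows downward; lengths in mm; the calibration is good to about 2 mm. A picture is of the moment at which its call begins. calibration takes no time and is no camera call.
- manip.job_done(): hands the job in; it is judged then, once.
Trained networks look in the newest picture that a camera, given by its name, has taken for a name from the list of things; names that differ only in an ending like _2 or _b are one class to them, and where a whole thing is asked for, a point or a joint stands for the part that bears it (a point fixed in the world has none). Each returns a list of dicts, best first, with "confidence" (0 to 1); they miss things now and then, are a little off and sometimes report something else, mostly with a low value. They report only what shows in the picture. A call takes as long as a camera call.
- manip.find_in(camera, name): "position" ([column, row] in pixels, amid what is visible of it).
- manip.mark_of(camera, name): "position" ([column, row] in pixels: a listed point, or the origin of a listed thing).
The state is a dict: "clock": time; "q": joint angles; "joint_vel": joint speeds; "tau": joint torques, N m; "ee_pos": TCP position; "ee_rot": TCP orientation; "wrist_force": force on the tool from outside, world axes, zero at the start; "moment": the same for the moment, N m; "width": finger opening in mm; "gripper_force": force on a finger pad.
Only numpy, scipy, OpenCV 4.12 (cv2) and the standard library are available. Lean on these libraries where they do the work, as an engineer would, in place of code of your own. Each camera call takes 0.05 s, during which the arm holds its last target. There are 200 camera calls.

## Task

Put the four pigment bottles, the ones with pointed nozzles, away in the white divided caddy, so that each stands in the compartment next to the sample chip of its own colour; one has been put back in the wrong compartment. Keep the bottles upright all the while, and leave the two flat-capped bottles (sealer and mould release) standing where they are.

Things in the scene. Friction and masses are not known exactly. Their poses are not given: they have to be found in the camera images.
- red_bottle: red pigment bottle: upright cylinder 34 mm across, 66 mm tall, then a shoulder and a pointed nozzle, 86 mm in all; rigid, 35 to 70 g, white paper band. Grip it round the cylinder, fingers above the caddy's walls. Origin: centre of its underside; z up, yaw means nothing. Body and nozzle red.
- yellow_bottle: yellow pigment bottle: upright cylinder 34 mm across, 66 mm tall, then a shoulder and a pointed nozzle, 86 mm in all; rigid, 35 to 70 g, white paper band. Grip it round the cylinder, fingers above the caddy's walls. Origin: centre of its underside; z up, yaw means nothing. Body and nozzle yellow. The other yellow bottle, with a flat cap, is not pigment.
- blue_bottle: blue pigment bottle: upright cylinder 34 mm across, 66 mm tall, then a shoulder and a pointed nozzle, 86 mm in all; rigid, 35 to 70 g, white paper band. Grip it round the cylinder, fingers above the caddy's walls. Origin: centre of its underside; z up, yaw means nothing. Body and nozzle blue. The other blue bottle, with a flat cap, is not pigment.
- green_bottle: green pigment bottle: upright cylinder 34 mm across, 66 mm tall, then a shoulder and a pointed nozzle, 86 mm in all; rigid, 35 to 70 g, white paper band. Grip it round the cylinder, fingers above the caddy's walls. Origin: centre of its underside; z up, yaw means nothing. Body and nozzle green.
- red_chip: red cast sample chip, 34 x 38 x 8 mm, fixed on the white caddy's ledge. Origin: centre of its underside, 18 mm above the table; x from compartment to chip, y along the row. Its compartment is centred at (-50, 0) mm: 54 mm square inside, floor 14 mm below the origin, walls 4 mm thick, 24 mm high. Caddy: one fixed piece, 103 x 262 x 28 mm with end grips; compartments at 58 mm pitch.
- yellow_chip: yellow cast sample chip, 34 x 38 x 8 mm, fixed on the white caddy's ledge. Origin: centre of its underside, 18 mm above the table; x from compartment to chip, y along the row. Its compartment is centred at (-50, 0) mm: 54 mm square inside, floor 14 mm below the origin, walls 4 mm thick, 24 mm high. Neighbouring bottles stand close along y; there is room for fingers along x.
- blue_chip: blue cast sample chip, 34 x 38 x 8 mm, fixed on the white caddy's ledge. Origin: centre of its underside, 18 mm above the table; x from compartment to chip, y along the row. Its compartment is centred at (-50, 0) mm: 54 mm square inside, floor 14 mm below the origin, walls 4 mm thick, 24 mm high. The order of the chips along the caddy differs from start to start.
- green_chip: green cast sample chip, 34 x 38 x 8 mm, fixed on the white caddy's ledge. Origin: centre of its underside, 18 mm above the table; x from compartment to chip, y along the row. Its compartment is centred at (-50, 0) mm: 54 mm square inside, floor 14 mm below the origin, walls 4 mm thick, 24 mm high. At the start one pigment bottle stands in a compartment that is not its own.
- sealer: look-alike that does not belong in the caddy: same yellow cylinder, 34 mm across and 66 mm tall with white paper band, but with a flat round white screw cap, 27 mm across, instead of a nozzle (82 mm tall in all); a bottle of sealer. Loose, about 50 g. Origin: centre of its underside, z up.
- release: look-alike that does not belong in the caddy: same blue cylinder, 34 mm across and 66 mm tall with white paper band, but with a flat round black screw cap, 27 mm across, instead of a nozzle (82 mm tall in all); a bottle of mould release. Loose, about 50 g. Origin: centre of its underside, z up.

How it is judged:
By the outcome, as a careful person would: the job done as asked, in the order asked, and still so for the second after the job is handed in, with the robot touching nothing.
It also fails if it takes over 106 s, if anything falls off the work surface, if the arm or the gripper's body presses on something with over 40 N, if the wrist force passes 120 N, or if a joint passes its speed limit or range.

## Working session

There is one attempt and no reset: what is moved stays moved. The work goes in short steps, Python scripts to look and compute and a tool call to move; the robot and the scene stay as the last step left them, time stands still between calls to the robot, and variables do not carry over. Pictures are saved under pics/ and viewed, at most 14 in all, crops included, and the job is handed in when it is done.

Besides the shell and the picture viewer there is one more tool, called after "Call:" by a JSON object that holds its "name" and its "arguments", one argument or row to a line. send_rows: Moves the arm, as the interface text tells. Its arguments: {"type":"object","properties":{"increments":{"type":"array"},"squeeze":{"type":"number"}},"required":["increments"]}

```bash
mkdir -p pics
cat > h.py <<'E'
import numpy as np, cv2
from rig import manip
def world(cam,uv,d):
    c=manip.calibration(cam);K,R,t=map(np.array,(c["K"],c["R"],c["t"]))
    p=np.linalg.inv(K)@np.array([uv[0],uv[1],1.])*d
    return R.T@(p-t)
def at_z(cam,uv,z):
    c=manip.calibration(cam);K,R,t=map(np.array,(c["K"],c["R"],c["t"]))
    o=-R.T@t; r=R.T@np.linalg.inv(K)@np.array([uv[0],uv[1],1.])
    return o+r*(z-o[2])/r[2]
E
python3 - <<'E'
from h import *
for n in("top","scene"):
    im,d=manip.grab_frame(n);cv2.imwrite(f"pics/{n}0.png",im[...,::-1]); np.save(f"{n}0.npy",d)
    c=manip.calibration(n);R=np.array(c["R"]);print(n,-R.T@np.array(c["t"]),R.round(2).tolist())
s=manip.observe();print(s)
for n in "red yellow blue green".split():
    for w,z in((n+"_chip",18),(n+"_bottle",0)):
        for r in manip.mark_of("top",w)[:2]:print(w,r,at_z("top",r["position"],z).round(1))
for w in("sealer","release"):
    for r in manip.mark_of("top",w)[:2]:print(w,r,at_z("top",r["position"],0).round(1))
E
```

```text
top [ 374.74958565   22.16861225 1136.73623233] [[0.02, -1.0, 0.01], [-0.98, -0.02, -0.2], [0.2, -0.0, -0.98]]
scene [928.06685906 524.21876794 711.11996322] [[-0.85, 0.53, -0.0], [0.38, 0.6, -0.7], [-0.37, -0.59, -0.71]]
{'clock': 0.1, 'q': array([ 1.48719412,  0.50175465, -0.42681142,  1.55133478,  0.22082989,
        1.13826078, -0.21025994]), 'joint_vel': array([ 0.00023718, -0.00057765,  0.00059808, -0.00178145,  0.00181674,
       -0.00046476, -0.00038547]), 'tau': array([-1.17133543e-02, -5.67871785e+01, -5.83872244e+00, -2.79915315e+01,
       -6.89930096e-02,  2.40205612e-02,  3.52666291e-05]), 'ee_pos': array([ 220.68166404, -610.74189216,  225.78649057]), 'ee_rot': array([-3.09279682e+00, -5.41897880e-01,  3.88949358e-04]), 'wrist_force': array([ 0.17354186, -0.34775316, -0.76137233]), 'moment': array([-0.05145145,  0.05399589,  0.04654817]), 'gripper_force': 0.0, 'width': 92.33489807447238}
red_chip {'position': [365.7, 207.0], 'confidence': 0.62} [668.3 -67.3  18. ]
red_bottle {'position': [331.3, 304.8], 'confidence': 0.67} [453.3   4.4   0. ]
yellow_chip {'position': [292.8, 190.7], 'confidence': 0.58} [702.1  94.9  18. ]
yellow_bottle {'position': [475.6, 270.9], 'confidence': 0.6} [ 533.8 -310.6    0. ]
blue_chip {'position': [314.3, 198.3], 'confidence': 0.78} [685.7  46.7  18. ]
blue_chip {'position': [292.2, 187.5], 'confidence': 0.49} [709.5  96.4  18. ]
blue_bottle {'position': [199.0, 255.7], 'confidence': 0.89} [554.5 297.2   0. ]
green_chip {'position': [339.7, 203.8], 'confidence': 0.8} [674.4  -9.8  18. ]
green_bottle {'position': [361.6, 228.3], 'confidence': 0.86} [623.9 -59.9   0. ]
sealer {'position': [393.3, 312.5], 'confidence': 0.84} [ 439.6 -129.5    0. ]
release {'position': [254.4, 305.7], 'confidence': 0.8} [447.9 170.3   0. ]
```

View pics/top0.png

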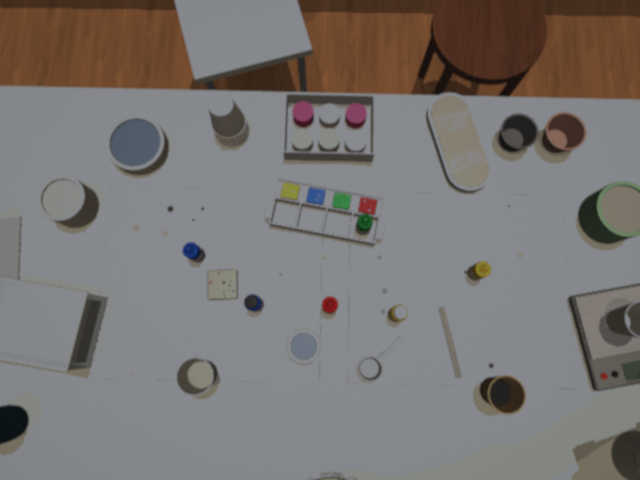

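View pics/scene0.png

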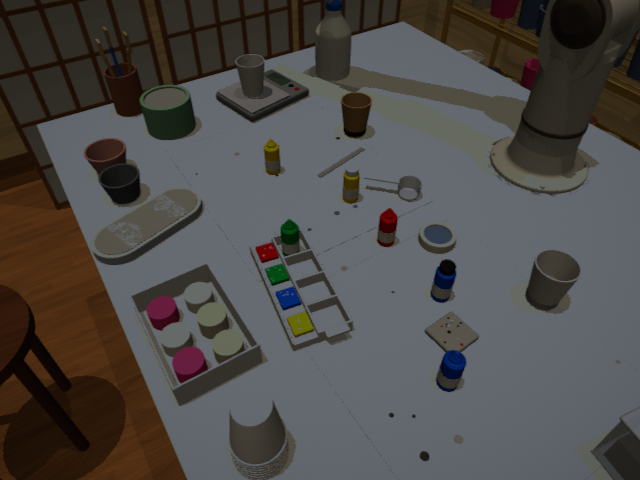

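The top view shows the chips: yellow (290,191), blue (316,196), green (342,201) and red (368,206). The green bottle at (365,223) stands in red's compartment. Red is at (330,305), yellow at (482,270), blue at (192,251), the sealer at (399,313) and the release at (253,303).

```bash
cat >> h.py <<'E'
from scipy.optimize import least_squares
def cloud(cam,d):
    c=manip.calibration(cam);K,R,t=map(np.array,(c["K"],c["R"],c["t"]))
    v,u=np.mgrid[:480,:640]; P=np.stack([u,v,np.ones_like(u)],-1)@np.linalg.inv(K).T*d[...,None]
    W=(P-t)@R; W[d<=0]=np.nan; return W
def fitc(W,xy,lo=32,hi=64):
    m=(np.hypot(W[...,0]-xy[0],W[...,1]-xy[1])<35)&(W[...,2]>lo)&(W[...,2]<hi)
    p=W[m][:,:2]
    if len(p)<8:return None
    r=least_squares(lambda c:np.hypot(*(p-c).T)-17,xy,loss="soft_l1",f_scale=2)
    return r.x.round(1),len(p),round(float(np.abs(r.fun).mean()),1)
E
python3 - <<'E'
from h import *
D={n:cloud(n,np.load(f"{n}0.npy")) for n in("top","scene")}
im=cv2.imread("pics/top0.png");hsv=cv2.cvtColor(im,cv2.COLOR_BGR2HSV)
ch={}
for n,uv in dict(yellow=(290,191),blue=(316,196),green=(342,201),red=(368,206)).items():
    u,v=uv;h0=int(hsv[v,u,0]);dh=np.abs((hsv[...,0].astype(int)-h0+90)%180-90)
    m=((dh<12)&(hsv[...,1]>120)).astype(np.uint8);m[:v-14]=0;m[v+13:]=0;m[:,:u-14]=0;m[:,u+14:]=0
    k,l,st,ce=cv2.connectedComponentsWithStats(m);i=l[v,u]
    W=D["top"][l==i];ch[n]=at_z("top",ce[i],26)[:2]
    print(n,ce[i].round(1),st[i],ch[n].round(1),np.nanmedian(W,0).round(1))
for n,xy in dict(red=(453,4),yellow=(534,-320),blue=(560,305),green=(624,-62),sealer=(440,-130),release=(450,170)).items():
    print(n,fitc(D["scene"],xy),fitc(D["top"],xy))
    for c in D:
        W=D[c];m=(np.hypot(W[...,0]-xy[0],W[...,1]-xy[1])<40)&(W[...,2]>64)
        print("  ",c,W[m].mean(0).round(1),m.sum(),W[m][:,2].max() if m.any() else 0)
# caddy walls
W=D["top"];m=(W[...,0]>570)&(W[...,0]<760)&(W[...,1]>-140)&(W[...,1]<170)&(W[...,2]>10)&(W[...,2]<34)
p=W[m][:,:2].astype(np.float32);r=cv2.minAreaRect(p);print(r,cv2.boxPoints(r))
E
```

```text
yellow [289.9 190.9] [281 184  18  15 190] [699.2 100.7] [698.2 100.6  27. ]
blue [315.5 195.6] [307 188  18  16 210] [689.8  43.9] [689.6  44.7  27. ]
green [341.4 201. ] [333 194  17  15 188] [678.6 -13.3] [678.5 -13.3  27. ]
red [367.2 205.6] [359 198  17  16 208] [669.5 -70. ] [669.2 -69.5  27.3]
red (array([450.6,  10. ]), 217, 0.8) (array([450.9,   9.3]), 20, 0.3)
   top [450.2   9.2  73.2] 210 90.31847347633172
   scene [455.4  15.4  72.7] 202 89.41113144660535
yellow (array([ 543.2, -279.2]), 181, 4.7) (array([ 517. , -280.2]), 79, 4.3)
   top [ 529.1 -303.5   73.2] 206 90.46458379824621
   scene [ 533.3 -298.3   72.7] 141 88.33542865634888
blue (array([556.5, 302.2]), 290, 0.5) (array([557.3, 301.1]), 73, 0.6)
   top [555.8 298.8  73.1] 195 87.37202038704677
   scene [561.5 305.3  72.9] 379 87.83768505903252
green (array([624.6, -60. ]), 221, 0.7) (array([625.1, -61.2]), 71, 2.9)
   top [622.6 -60.3  76.7] 200 93.89304556473934
   scene [628.5 -53.4  75.3] 244 91.6696560423285
sealer (array([ 436.7, -131.7]), 194, 1.0) (array([ 436.9, -132.8]), 38, 0.3)
   top [ 436.  -130.8   78. ] 215 87.85760931054634
   scene [ 441.  -126.2   76.2] 204 87.20067903376992
release (array([451.6, 169.1]), 262, 0.7) (array([452.1, 168.2]), 37, 0.3)
   top [450.9 166.1  78. ] 210 86.90355265687373
   scene [456.3 172.8  76.6] 329 85.64640969015967
((657.6593017578125, 20.114974975585938), (262.0598449707031, 108.34878540039062), 80.04496765136719) [[ 581.6488   -99.57671]
 [ 688.3662  -118.30753]
 [ 733.6698   139.80667]
 [ 626.9524   158.53748]]
```

Run:
```python
import cv2
a=cv2.imread("pics/top0.png")[170:260,250:400];cv2.imwrite("pics/c1.png",cv2.resize(a,None,fx=5,fy=5,interpolation=cv2.INTER_CUBIC))
```

```text
(no output)
```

View pics/c1.png

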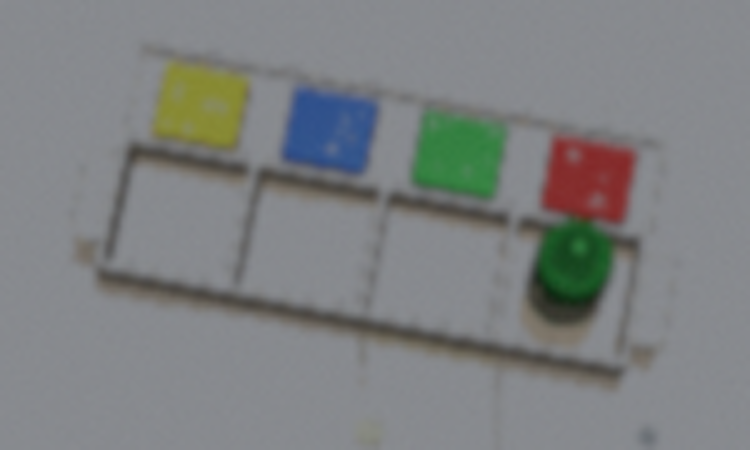

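```bash
cat >> h.py <<'E'
from scipy.spatial.transform import Rotation as Ro
u=np.array([.171,.985,0]);x=np.array([.985,-.171,0])
RT=np.stack([u,x,[0,0,-1]],1)
def rel(p):
    s=manip.observe();R=Ro.from_rotvec(s["ee_rot"])
    return (R.inv().apply(np.array(p)-s["ee_pos"])).round(1),(R.inv()*Ro.from_matrix(RT)).as_rotvec().round(4)
E
python3 - <<'E'
from h import *
D={n:cloud(n,np.load(f"{n}0.npy")) for n in("top","scene")}
for c in D:print(fitc(D[c],(529,-303)))
print(rel([624.5,-60.5,150]))
E
```

```text
(array([ 530.4, -306.5]), 79, 0.4)
(array([ 530.2, -305.3]), 181, 1.1)
(array([ 566.7, -380.8,   76.7]), array([ 0.    , -0.    , -1.0521]))
```

Call:
{"name": "send_rows", "arguments": {
  "increments": [
    [0.03,-0.02,0,0,0,-0.07,0.09],
    [0.07,-0.047,0,0,0,-0.15,0.09],
    [0.11,-0.074,0,0,0,-0.24,0.09],
    [0.15,-0.1,0,0,0,-0.33,0.09],
    [0.19,-0.128,0,0,0,-0.42,0.09],
    [0.23,-0.155,0,0,0,-0.51,0.09],
    [0.27,-0.18,0,0,0,-0.6,0.09],
    [0.31,-0.208,0,0,0,-0.69,0.09],
    [0.35,-0.235,0,0,0,-0.78,0.09],
    [0.39,-0.262,0,0,0,-0.87,0.09],
    [0.43,-0.289,0,0,0,-0.96,0.09],
    [0.45,-0.302,0,0,0,-1.052,0.09]
  ],
  "squeeze": 15
}}

```text
clock: 1.8
ee_pos: [544.0, -169.1, 227.6]
ee_rot: [2.394, 2.033, 0.005]
wrist_force: [0.1, 0.2, -0.2]
width: 89.9
gripper_force: 0.0
```

```bash
python3 -c "
from h import *
s=manip.observe();print(s['clock'],s['ee_pos'],s['q'],rel([624.5,-60.5,150]))"
```

```text
1.8 [ 543.98809356 -169.11896944  227.55571845] [ 0.89191609  0.43836418 -0.82119843  1.74883554  0.3525705   1.10710911
 -0.20484925] (array([120.1,  61.7,  77.9]), array([ 0.0022, -0.002 ,  0.0091]))
```

Call:
{"name": "send_rows", "arguments": {
  "increments": [
    [0.03,0.015,0,0,0,0.009,0.09],
    [0.06,0.03,0.02,0,0,0.009,0.09],
    [0.09,0.046,0.04,0,0,0.009,0.09],
    [0.11,0.056,0.06,0,0,0.009,0.09],
    [0.12,0.0617,0.08,0,0,0.009,0.09],
    [0.12,0.0617,0.1,0,0,0.009,0.09],
    [0.12,0.0617,0.1,0,0,0.009,0.09],
    [0.12,0.0617,0.1,0,0,0.009,0.09]
  ]
}}

```text
clock: 2.6
ee_pos: [622.7, -66.9, 126.8]
ee_rot: [-2.413, -2.011, 0.001]
wrist_force: [0.5, -0.3, 0.2]
width: 90.1
gripper_force: 0.0
```

```bash
python3 -c "
from h import *
print(rel([624.5,-60.5,35]))"
```

```text
(array([ 6.6,  0.7, 91.8]), array([-0.0007,  0.0001, -0.0094]))
```

Call:
{"name": "send_rows", "arguments": {
  "increments": [
    [0.0066,0.0007,0.01,0,0,-0.009,0.09],
    [0.0066,0.0007,0.03,0,0,-0.009,0.09],
    [0.0066,0.0007,0.05,0,0,-0.009,0.09],
    [0.0066,0.0007,0.07,0,0,-0.009,0.09],
    [0.0066,0.0007,0.085,0,0,-0.009,0.09],
    [0.0066,0.0007,0.092,0,0,-0.009,0.09],
    [0.0066,0.0007,0.092,0,0,-0.009,0.09],
    [0.0066,0.0007,0.092,0,0,-0.009,0.09]
  ]
}}

```text
clock: 3.4
ee_pos: [625.4, -60.1, 35.5]
ee_rot: [2.403, 2.022, 0.002]
wrist_force: [-0.3, 0.6, 0.8]
width: 90.3
gripper_force: 0.0
```

```bash
python3 -c "
from h import *
print(rel([624.5,-60.5,35]))"
```

```text
(array([-0.6, -0.8,  0.5]), array([ 0.0012, -0.0003, -0.    ]))
```

Call:
{"name": "send_rows", "arguments": {
  "increments": [
    [0,0,0,0,0,0,0.06],
    [0,0,0,0,0,0,0.045],
    [0,0,0,0,0,0,0.036],
    [0,0,0,0,0,0,0.03],
    [0,0,0,0,0,0,0.025],
    [0,0,0,0,0,0,0.025],
    [0,0,0,0,0,0,0.025],
    [0,0,0,0,0,0,0.025]
  ]
}}

```text
clock: 4.2
ee_pos: [624.7, -60.2, 34.7]
ee_rot: [-2.404, -2.023, -0.0]
wrist_force: [-0.3, -0.2, -0.2]
width: 33.5
gripper_force: 15.0
```

Call:
{"name": "send_rows", "arguments": {
  "increments": [
    [0,0,-0.01,0,0,0,0.025],
    [0,0,-0.025,0,0,0,0.025],
    [0,0,-0.04,0,0,0,0.025],
    [0,0,-0.05,0,0,0,0.025],
    [0.01,-0.001,-0.05,0,0,0,0.025],
    [0.025,-0.002,-0.05,0,0,0,0.025],
    [0.04,-0.003,-0.05,0,0,0,0.025],
    [0.05,-0.004,-0.05,0,0,0,0.025],
    [0.056,-0.004,-0.05,0,0,0,0.025],
    [0.056,-0.004,-0.05,0,0,0,0.025],
    [0.056,-0.004,-0.05,0,0,0,0.025]
  ]
}}

```text
clock: 5.3
ee_pos: [630.3, -4.6, 84.4]
ee_rot: [2.404, 2.023, -0.001]
wrist_force: [0.9, -0.4, -0.1]
width: 33.7
gripper_force: 15.0
```

```bash
python3 -c "
from h import *
s=manip.observe();print(rel([630.1,-4.6,35]),s['width'])
im,d=manip.grab_frame('scene');cv2.imwrite('pics/s1.png',cv2.resize(im[180:400,200:500,::-1],None,fx=2,fy=2))"
```

```text
(array([ 0. , -0.2, 49.4]), array([-0.0004,  0.0006,  0.0001])) 33.717515490331685
```

View pics/s1.png

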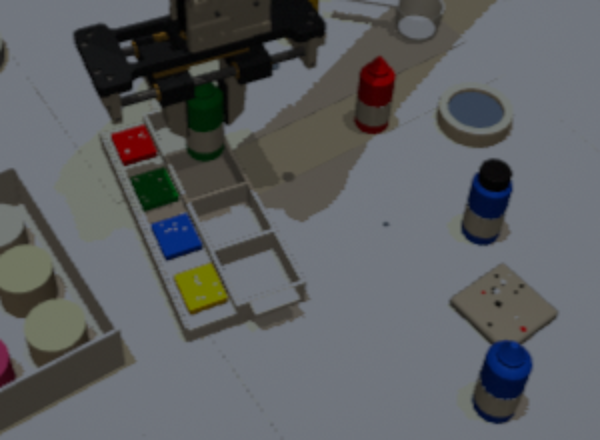

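The green bottle hangs upright over the compartment by the green chip (crop about (205,120)). Lowering it now.

Call:
{"name": "send_rows", "arguments": {
  "increments": [
    [0,0,0.012,0,0,0,0.025],
    [0,0,0.027,0,0,0,0.025],
    [0,0,0.039,0,0,0,0.025],
    [0,0,0.045,0,0,0,0.025],
    [0,0,0.049,0,0,0,0.025],
    [0,0,0.049,0,0,0,0.025],
    [0,0,0.049,0,0,0,0.025],
    [0,0,0.049,0,0,0,0.045],
    [0,0,0.049,0,0,0,0.07],
    [0,0,0.049,0,0,0,0.09],
    [0,0,0.049,0,0,0,0.09],
    [0,0,0.049,0,0,0,0.09]
  ]
}}

```text
clock: 6.55
ee_pos: [630.4, -4.4, 35.8]
ee_rot: [2.404, 2.022, 0.0]
wrist_force: [-0.2, 1.2, 0.5]
width: 69.3
gripper_force: 0.0
```

Call:
{"name": "send_rows", "arguments": {
  "increments": [
    [0,0,-0.01,0,0,0,0.09],
    [0,0,-0.04,0,0,0,0.09],
    [0,0,-0.08,0,0,0,0.09],
    [0,0,-0.115,0,0,0,0.09],
    [0,0,-0.12,0,0,0,0.09],
    [0,0,-0.12,0,0,0,0.09]
  ]
}}

```text
clock: 7.15
ee_pos: [631.5, -4.4, 157.9]
ee_rot: [2.402, 2.021, 0.004]
wrist_force: [0.5, -0.8, -0.1]
width: 90.0
gripper_force: 0.0
```

```bash
python3 -c "
from h import *
for n in('scene','top'):
  im,d=manip.grab_frame(n);W=cloud(n,d);print(fitc(W,(630,-4)),fitc(W,(451,10)))
print(rel([450.7,9.7,155]))"
```

```text
(array([631.2,  -4.3]), 231, 0.7) (array([450.6,  10.1]), 226, 0.8)
None (array([451. ,   8.9]), 19, 0.2)
(array([ -16.4, -178.8,    0.3]), array([-0.001 ,  0.0007, -0.0002]))
```

Call:
{"name": "send_rows", "arguments": {
  "increments": [
    [-0.001,-0.015,0,0,0,0,0.09],
    [-0.004,-0.045,0,0,0,0,0.09],
    [-0.007,-0.08,0,0,0,0,0.09],
    [-0.01,-0.115,0,0,0,0,0.09],
    [-0.014,-0.15,0,0,0,0,0.09],
    [-0.016,-0.17,0,0,0,0,0.09],
    [-0.0164,-0.1785,0,0,0,0,0.09],
    [-0.0164,-0.1785,0.01,0,0,0,0.09],
    [-0.0164,-0.1785,0.02,0,0,0,0.09],
    [-0.0164,-0.1785,0.02,0,0,0,0.09]
  ]
}}

```text
clock: 8.25
ee_pos: [451.5, 10.0, 134.0]
ee_rot: [-2.402, -2.02, 0.001]
wrist_force: [-0.7, -0.4, -1.1]
width: 90.0
gripper_force: 0.0
```

```bash
python3 -c "
from h import *
print(rel([450.7,9.7,31]),manip.observe()['q'])"
```

```text
(array([ -0.5,  -0.5, 103. ]), array([-0.0026, -0.001 , -0.0005])) [ 0.66028581  0.36694393 -0.86014156  2.10226452  0.37429462  0.83167967
 -0.59727733]
```

Call:
{"name": "send_rows", "arguments": {
  "increments": [
    [0,0,0.015,0,0,0,0.09],
    [0,0,0.04,0,0,0,0.09],
    [0,0,0.065,0,0,0,0.09],
    [0,0,0.085,0,0,0,0.09],
    [0,0,0.098,0,0,0,0.09],
    [0,0,0.103,0,0,0,0.09],
    [0,0,0.103,0,0,0,0.09]
  ]
}}

```text
clock: 8.95
ee_pos: [451.7, 10.4, 32.2]
ee_rot: [-2.403, -2.022, 0.001]
wrist_force: [0.3, 0.1, -0.3]
width: 90.1
gripper_force: 0.0
```

Call:
{"name": "send_rows", "arguments": {
  "increments": [
    [0,0,0,0,0,0,0.06],
    [0,0,0,0,0,0,0.045],
    [0,0,0,0,0,0,0.036],
    [0,0,0,0,0,0,0.03],
    [0,0,0,0,0,0,0.025],
    [0,0,0,0,0,0,0.025],
    [0,0,0,0,0,0,0.025],
    [0,0,0,0,0,0,0.025]
  ]
}}

```text
clock: 9.75
ee_pos: [451.6, 10.0, 32.7]
ee_rot: [-2.404, -2.022, 0.0]
wrist_force: [-0.0, 0.1, 1.0]
width: 33.2
gripper_force: 15.0
```

```bash
python3 -c "
from h import *
print(rel([620.2,-61.7,131]),manip.observe()['q'])"
```

```text
(array([-41.7, 178.3, -98.3]), array([-0.0001,  0.0001, -0.0001])) [ 0.50582066  0.5441061  -0.69724965  2.15878595  0.59435479  0.63557626
 -0.78617488]
```

Call:
{"name": "send_rows", "arguments": {
  "increments": [
    [0,0,-0.015,0,0,0,0.025],
    [0,0,-0.04,0,0,0,0.025],
    [0,0,-0.07,0,0,0,0.025],
    [-0.005,0.02,-0.09,0,0,0,0.025],
    [-0.012,0.05,-0.098,0,0,0,0.025],
    [-0.02,0.085,-0.098,0,0,0,0.025],
    [-0.028,0.12,-0.098,0,0,0,0.025],
    [-0.036,0.15,-0.098,0,0,0,0.025],
    [-0.041,0.172,-0.098,0,0,0,0.025],
    [-0.0417,0.1783,-0.098,0,0,0,0.025],
    [-0.0417,0.1783,-0.09,0,0,0,0.025],
    [-0.0417,0.1783,-0.09,0,0,0,0.025]
  ]
}}

```text
clock: 10.95
ee_pos: [618.0, -60.8, 121.1]
ee_rot: [-2.401, -2.022, 0.004]
wrist_force: [-0.5, 0.3, -1.1]
width: 33.9
gripper_force: 15.0
```

```bash
python3 -c "
from h import *
s=manip.observe();print(rel([620.2,-61.7,36.5]),s['width'])"
```

```text
(array([-0.6,  2.6, 84.5]), array([-0.0035,  0.    ,  0.0011])) 33.87761994224419
```

Call:
{"name": "send_rows", "arguments": {
  "increments": [
    [-0.0005,0.0015,0.012,0,0,0,0.025],
    [-0.0005,0.0015,0.032,0,0,0,0.025],
    [-0.0005,0.0015,0.052,0,0,0,0.025],
    [-0.0005,0.0015,0.068,0,0,0,0.025],
    [-0.0005,0.0015,0.078,0,0,0,0.025],
    [-0.0005,0.0015,0.082,0,0,0,0.025],
    [-0.0005,0.0015,0.084,0,0,0,0.025],
    [-0.0005,0.0015,0.084,0,0,0,0.025],
    [-0.0005,0.0015,0.084,0,0,0,0.025]
  ]
}}

```text
clock: 11.85
ee_pos: [622.2, -62.3, 39.5]
ee_rot: [2.403, 2.022, 0.001]
wrist_force: [0.8, 0.5, -0.2]
width: 33.6
gripper_force: 15.0
```

```bash
python3 -c "
from h import *
for _ in range(2):
  s=manip.observe();print(rel([620.2,-61.7,36.5]),s['wrist_force'],s['width']);manip.grab_frame('scene')"
```

```text
(array([ 0.3, -2.1,  3. ]), array([ 0.0013, -0.0001, -0.0001])) [ 0.83193214  0.53932287 -0.18777164] 33.6232426849372
(array([ 0.3, -2.2,  3. ]), array([ 0.0014, -0.0001, -0.0002])) [-0.09234491 -0.0304782   0.40112145] 33.73268553681861
```

Call:
{"name": "send_rows", "arguments": {
  "increments": [
    [0,-0.001,0.001,0,0,0,0.025],
    [0,-0.002,0.002,0,0,0,0.025],
    [0,-0.002,0.003,0,0,0,0.025],
    [0,-0.002,0.003,0,0,0,0.025],
    [0,-0.002,0.003,0,0,0,0.025]
  ]
}}

```text
clock: 12.45
ee_pos: [619.6, -62.0, 36.7]
ee_rot: [2.404, 2.022, -0.001]
wrist_force: [-3.3, -0.3, 7.1]
width: 33.3
gripper_force: 15.0
```

Floor contact at about 7 N. Releasing.

Call:
{"name": "send_rows", "arguments": {
  "increments": [
    [0,0,0,0,0,0,0.045],
    [0,0,0,0,0,0,0.07],
    [0,0,0,0,0,0,0.09],
    [0,0,0,0,0,0,0.09],
    [0,0,-0.01,0,0,0,0.09],
    [0,0,-0.04,0,0,0,0.09],
    [0,0,-0.08,0,0,0,0.09],
    [0,0,-0.115,0,0,0,0.09],
    [0,0,-0.12,0,0,0,0.09],
    [0,0,-0.12,0,0,0,0.09],
    [0,0,-0.12,0,0,0,0.09]
  ]
}}

```text
clock: 13.55
ee_pos: [618.9, -62.4, 155.1]
ee_rot: [-2.404, -2.022, 0.002]
wrist_force: [0.7, -0.1, 0.3]
width: 90.1
gripper_force: 0.0
```

```bash
python3 -c "
from h import *
for n in('scene','top'):
  im,d=manip.grab_frame(n);W=cloud(n,d);print(fitc(W,(620,-62)),fitc(W,(556,301)),fitc(W,(630,-4)),fitc(W,(530,-305)))
print(rel([530.3,-305.9,157]))"
```

```text
(array([620.1, -62.3]), 197, 0.7) (array([556.4, 302.3]), 292, 0.5) (array([631.2,  -4.2]), 221, 0.7) (array([ 530.2, -305.5]), 80, 1.2)
None (array([557.4, 301.3]), 78, 0.6) (array([631.8,  -5.3]), 63, 1.6) None
(array([-255.2,  -45.2,   -2.6]), array([-0.0027,  0.0003, -0.0001]))
```

Call:
{"name": "send_rows", "arguments": {
  "increments": [
    [-0.02,-0.004,0,0,0,0,0.09],
    [-0.05,-0.009,0,0,0,0,0.09],
    [-0.085,-0.015,0,0,0,0,0.09],
    [-0.12,-0.021,0,0,0,0,0.09],
    [-0.155,-0.027,0,0,0,0,0.09],
    [-0.19,-0.033,0,0,0,0,0.09],
    [-0.22,-0.039,0,0,0,0,0.09],
    [-0.245,-0.0435,0,0,0,0,0.09],
    [-0.255,-0.0452,0.01,0,0,0,0.09],
    [-0.255,-0.0452,0.02,0,0,0,0.09],
    [-0.255,-0.0452,0.02,0,0,0,0.09],
    [-0.255,-0.0452,0.02,0,0,0,0.09]
  ]
}}

```text
clock: 14.85
ee_pos: [532.0, -302.7, 134.9]
ee_rot: [-2.399, -2.025, -0.001]
wrist_force: [0.5, -0.2, 0.2]
width: 90.1
gripper_force: 0.0
```

```bash
python3 -c "
from h import *
print(rel([530.3,-305.9,31]),manip.observe()['q'])"
```

```text
(array([ -3.6,  -1. , 103.9]), array([-0.0011, -0.002 ,  0.0032])) [ 1.00926397  0.61606417 -0.73613417  1.7189339   0.47815114  0.99654708
 -0.0712071 ]
```

Call:
{"name": "send_rows", "arguments": {
  "increments": [
    [-0.002,-0.001,0.015,0,0,0,0.09],
    [-0.002,-0.001,0.04,0,0,0,0.09],
    [-0.002,-0.001,0.065,0,0,0,0.09],
    [-0.002,-0.001,0.085,0,0,0,0.09],
    [-0.002,-0.001,0.098,0,0,0,0.09],
    [-0.002,-0.001,0.104,0,0,0,0.09],
    [-0.002,-0.001,0.104,0,0,0,0.09]
  ]
}}

```text
clock: 15.55
ee_pos: [530.0, -306.7, 31.1]
ee_rot: [-2.403, -2.023, 0.0]
wrist_force: [-0.6, -0.1, 1.2]
width: 90.0
gripper_force: 0.0
```

Call:
{"name": "send_rows", "arguments": {
  "increments": [
    [0,0,0,0,0,0,0.06],
    [0,0,0,0,0,0,0.045],
    [0,0,0,0,0,0,0.036],
    [0,0,0,0,0,0,0.03],
    [0,0,0,0,0,0,0.025],
    [0,0,0,0,0,0,0.025],
    [0,0,0,0,0,0,0.025],
    [0,0,0,0,0,0,0.025]
  ]
}}

```text
clock: 16.35
ee_pos: [530.1, -307.3, 31.7]
ee_rot: [-2.404, -2.022, 0.0]
wrist_force: [-0.3, -0.2, 0.2]
width: 33.5
gripper_force: 15.0
```

```bash
python3 -c "
from h import *
print(rel([649.9,109.6,160]),manip.observe()['q'])"
```

```text
(array([ 431.2,   46.7, -128.3]), array([-0.0001, -0.    , -0.    ])) [ 0.95280718  0.74728541 -0.64697328  1.76533845  0.58768508  0.83141657
 -0.14712452]
```

Call:
{"name": "send_rows", "arguments": {
  "increments": [
    [0,0,-0.015,0,0,0,0.025],
    [0,0,-0.045,0,0,0,0.025],
    [0.01,0,-0.08,0,0,0,0.025],
    [0.03,0,-0.11,0,0,0,0.025],
    [0.06,0,-0.128,0,0,0,0.025],
    [0.095,0,-0.13,0,0,0,0.025],
    [0.13,0,-0.13,0,0,0,0.025],
    [0.165,0,-0.13,0,0,0,0.025],
    [0.2,0,-0.13,0,0,0,0.025],
    [0.23,0.01,-0.13,0,0,0,0.025],
    [0.26,0.02,-0.13,0,0,0,0.025],
    [0.28,0.03,-0.13,0,0,0,0.025]
  ]
}}

```text
clock: 17.55
ee_pos: [608.3, -33.4, 163.2]
ee_rot: [2.401, 2.026, 0.002]
wrist_force: [1.1, -0.1, -1.0]
width: 33.7
gripper_force: 15.0
```

```bash
python3 -c "
from h import *
print(rel([649.9,109.6,160]),manip.observe()['width'])"
```

```text
(array([148. ,  17. ,   3.4]), array([ 0.0012, -0.001 ,  0.0028])) 33.72701560964375
```

Call:
{"name": "send_rows", "arguments": {
  "increments": [
    [0.03,0.004,0,0,0,0,0.025],
    [0.06,0.008,0,0,0,0,0.025],
    [0.09,0.012,0,0,0,0,0.025],
    [0.12,0.015,0,0,0,0,0.025],
    [0.14,0.017,0.01,0,0,0,0.025],
    [0.149,0.017,0.02,0,0,0,0.025],
    [0.149,0.017,0.035,0,0,0,0.025],
    [0.149,0.017,0.045,0,0,0,0.025],
    [0.149,0.017,0.045,0,0,0,0.025],
    [0.149,0.017,0.045,0,0,0,0.025],
    [0.149,0.017,0.045,0,0,0,0.025]
  ]
}}

```text
clock: 18.65
ee_pos: [650.3, 106.3, 117.2]
ee_rot: [2.405, 2.02, 0.001]
wrist_force: [-0.2, 0.4, 0.1]
width: 33.7
gripper_force: 15.0
```

```bash
python3 -c "
from h import *
print(rel([649.9,109.6,36]),manip.observe()['width'])"
```

```text
(array([ 3.1, -1. , 81.2]), array([ 0.0008, -0.    , -0.0015])) 33.7053558208969
```

Call:
{"name": "send_rows", "arguments": {
  "increments": [
    [0.003,-0.001,0.012,0,0,0,0.025],
    [0.003,-0.001,0.032,0,0,0,0.025],
    [0.003,-0.001,0.052,0,0,0,0.025],
    [0.003,-0.001,0.066,0,0,0,0.025],
    [0.003,-0.001,0.075,0,0,0,0.025],
    [0.003,-0.001,0.078,0,0,0,0.025],
    [0.003,-0.001,0.079,0,0,0,0.025],
    [0.003,-0.001,0.079,0,0,0,0.025],
    [0.003,-0.001,0.079,0,0,0,0.025]
  ]
}}

```text
clock: 19.55
ee_pos: [650.0, 110.6, 38.6]
ee_rot: [2.403, 2.022, 0.002]
wrist_force: [0.2, 0.7, -0.6]
width: 33.6
gripper_force: 15.0
```

```bash
python3 -c "
from h import *
print(rel([649.9,109.6,36]),manip.observe()['wrist_force'])"
```

```text
(array([-1. ,  0. ,  2.6]), array([ 0.0014, -0.0004, -0.0001])) [ 0.22167849  0.66962965 -0.57312562]
```

Call:
{"name": "send_rows", "arguments": {
  "increments": [
    [-0.001,0,0.001,0,0,0,0.025],
    [-0.001,0,0.0025,0,0,0,0.025],
    [-0.001,0,0.0025,0,0,0,0.025],
    [-0.001,0,0.0025,0,0,0,0.025]
  ]
}}

```text
clock: 19.95
ee_pos: [649.6, 109.3, 35.7]
ee_rot: [2.404, 2.022, 0.001]
wrist_force: [-0.2, -1.2, 2.9]
width: 34.0
gripper_force: 15.0
```

Call:
{"name": "send_rows", "arguments": {
  "increments": [
    [0,0,0,0,0,0,0.045],
    [0,0,0,0,0,0,0.07],
    [0,0,0,0,0,0,0.09],
    [0,0,0,0,0,0,0.09],
    [0,0,-0.01,0,0,0,0.09],
    [0,0,-0.04,0,0,0,0.09],
    [0,0,-0.08,0,0,0,0.09],
    [0,0,-0.115,0,0,0,0.09],
    [0,0,-0.12,0,0,0,0.09],
    [0,0,-0.12,0,0,0,0.09]
  ]
}}

```text
clock: 20.95
ee_pos: [650.4, 109.8, 157.6]
ee_rot: [2.402, 2.021, 0.005]
wrist_force: [0.3, -0.3, -0.8]
width: 90.1
gripper_force: 0.0
```

```bash
python3 -c "
from h import *
for n in('scene',):
  im,d=manip.grab_frame(n);W=cloud(n,d);print(fitc(W,(650,110)),fitc(W,(556,301)))
print(rel([556.8,301.8,157]))"
```

```text
(array([650.4, 111. ]), 247, 0.6) (array([556.4, 302.2]), 287, 0.5)
(array([ 173.9, -124.1,   -1.4]), array([ 0.0009,  0.0003, -0.0002]))
```

Call:
{"name": "send_rows", "arguments": {
  "increments": [
    [0.015,-0.011,0,0,0,0,0.09],
    [0.04,-0.029,0,0,0,0,0.09],
    [0.07,-0.05,0,0,0,0,0.09],
    [0.1,-0.071,0,0,0,0,0.09],
    [0.13,-0.093,0,0,0,0,0.09],
    [0.155,-0.111,0,0,0,0,0.09],
    [0.17,-0.121,0,0,0,0,0.09],
    [0.174,-0.124,0.01,0,0,0,0.09],
    [0.174,-0.124,0.02,0,0,0,0.09],
    [0.174,-0.124,0.02,0,0,0,0.09],
    [0.174,-0.124,0.02,0,0,0,0.09]
  ]
}}

```text
clock: 22.1
ee_pos: [557.6, 299.6, 134.0]
ee_rot: [2.407, 2.018, -0.003]
wrist_force: [0.5, 0.0, -0.3]
width: 90.0
gripper_force: 0.0
```

```bash
python3 -c "
from h import *
print(rel([556.8,301.8,31]),manip.observe()['q'])"
```

```text
(array([  2.3,  -1.1, 103. ]), array([-0.0009,  0.002 , -0.0032])) [ 0.00471631  0.66465264 -0.769967    1.66336787  0.52413357  1.0335165
 -1.11088397]
```

Call:
{"name": "send_rows", "arguments": {
  "increments": [
    [0.001,-0.001,0.015,0,0,0,0.09],
    [0.001,-0.001,0.04,0,0,0,0.09],
    [0.001,-0.001,0.065,0,0,0,0.09],
    [0.001,-0.001,0.085,0,0,0,0.09],
    [0.001,-0.001,0.098,0,0,0,0.09],
    [0.001,-0.001,0.103,0,0,0,0.09],
    [0.001,-0.001,0.103,0,0,0,0.09]
  ]
}}

```text
clock: 22.8
ee_pos: [555.9, 303.0, 31.6]
ee_rot: [-2.404, -2.022, 0.001]
wrist_force: [0.6, -0.1, 1.2]
width: 89.8
gripper_force: 0.0
```

Call:
{"name": "send_rows", "arguments": {
  "increments": [
    [0,0,0,0,0,0,0.06],
    [0,0,0,0,0,0,0.045],
    [0,0,0,0,0,0,0.036],
    [0,0,0,0,0,0,0.03],
    [0,0,0,0,0,0,0.025],
    [0,0,0,0,0,0,0.025],
    [0,0,0,0,0,0,0.025],
    [0,0,0,0,0,0,0.025]
  ]
}}

```text
clock: 23.6
ee_pos: [556.0, 303.2, 32.2]
ee_rot: [2.404, 2.022, -0.0]
wrist_force: [0.3, 0.7, 0.6]
width: 33.7
gripper_force: 15.0
```

```bash
python3 -c "
from h import *
print(rel([640,52.5,160]))"
```

```text
(array([-232.7,  125.6, -127.8]), array([ 0.    ,  0.    , -0.0001]))
```

Call:
{"name": "send_rows", "arguments": {
  "increments": [
    [0,0,-0.015,0,0,0,0.025],
    [0,0,-0.045,0,0,0,0.025],
    [-0.01,0.005,-0.08,0,0,0,0.025],
    [-0.03,0.016,-0.11,0,0,0,0.025],
    [-0.06,0.032,-0.128,0,0,0,0.025],
    [-0.09,0.048,-0.128,0,0,0,0.025],
    [-0.12,0.065,-0.128,0,0,0,0.025],
    [-0.15,0.081,-0.128,0,0,0,0.025],
    [-0.18,0.097,-0.128,0,0,0,0.025],
    [-0.21,0.113,-0.128,0,0,0,0.025],
    [-0.227,0.122,-0.128,0,0,0,0.025],
    [-0.233,0.1256,-0.128,0,0,0,0.025]
  ]
}}

```text
clock: 24.8
ee_pos: [640.7, 48.5, 160.9]
ee_rot: [2.407, 2.016, -0.001]
wrist_force: [-0.6, 0.2, -0.2]
width: 33.7
gripper_force: 15.0
```

Call:
{"name": "send_rows", "arguments": {
  "increments": [
    [0,0,0.01,0,0,0,0.025],
    [0,0,0.02,0,0,0,0.025],
    [0,0,0.02,0,0,0,0.025],
    [0,0,0.02,0,0,0,0.025]
  ]
}}

```text
clock: 25.2
ee_pos: [638.9, 54.0, 139.6]
ee_rot: [-2.4, -2.025, 0.001]
wrist_force: [0.1, 0.1, -1.1]
width: 33.6
gripper_force: 15.0
```

```bash
python3 -c "
from h import *
print(rel([640,52.5,36.3]),manip.observe()['width'])"
```

```text
(array([ -1.4,   1.5, 103.3]), array([-0.0016, -0.0004,  0.0026])) 33.558691823588106
```

Call:
{"name": "send_rows", "arguments": {
  "increments": [
    [-0.001,0.001,0.012,0,0,0,0.025],
    [-0.001,0.001,0.032,0,0,0,0.025],
    [-0.001,0.001,0.055,0,0,0,0.025],
    [-0.001,0.001,0.075,0,0,0,0.025],
    [-0.001,0.001,0.09,0,0,0,0.025],
    [-0.001,0.001,0.098,0,0,0,0.025],
    [-0.001,0.001,0.101,0,0,0,0.025],
    [-0.001,0.001,0.101,0,0,0,0.025],
    [-0.001,0.001,0.101,0,0,0,0.025]
  ]
}}

```text
clock: 26.1
ee_pos: [641.5, 51.3, 40.1]
ee_rot: [2.403, 2.022, 0.002]
wrist_force: [-0.1, -0.2, -0.4]
width: 33.7
gripper_force: 15.0
```

```bash
python3 -c "
from h import *
print(rel([640,52.5,36.3]),manip.observe()['wrist_force'])"
```

```text
(array([ 0.9, -1.6,  3.8]), array([ 0.0015, -0.0005,  0.    ])) [-0.10980629 -0.18809094 -0.44201447]
```

Call:
{"name": "send_rows", "arguments": {
  "increments": [
    [0.001,-0.001,0.0015,0,0,0,0.025],
    [0.001,-0.0015,0.003,0,0,0,0.025],
    [0.001,-0.0015,0.0035,0,0,0,0.025],
    [0.001,-0.0015,0.0035,0,0,0,0.025]
  ]
}}

```text
clock: 26.5
ee_pos: [639.5, 52.4, 36.2]
ee_rot: [2.404, 2.022, 0.0]
wrist_force: [-1.0, -1.1, 2.3]
width: 33.7
gripper_force: 15.0
```

Call:
{"name": "send_rows", "arguments": {
  "increments": [
    [0,0,0,0,0,0,0.045],
    [0,0,0,0,0,0,0.07],
    [0,0,0,0,0,0,0.09],
    [0,0,0,0,0,0,0.09],
    [0,0,-0.01,0,0,0,0.09],
    [0,0,-0.04,0,0,0,0.09],
    [0,0,-0.08,0,0,0,0.09],
    [0,0,-0.115,0,0,0,0.09],
    [0,-0.02,-0.14,0,0,0,0.09],
    [0,-0.06,-0.16,0,0,0,0.09],
    [0,-0.1,-0.16,0,0,0,0.09],
    [0,-0.12,-0.16,0,0,0,0.09]
  ]
}}

```text
clock: 27.7
ee_pos: [518.4, 73.9, 196.9]
ee_rot: [2.401, 2.024, -0.001]
wrist_force: [-0.2, -0.4, -0.4]
width: 89.4
gripper_force: 0.0
```

```bash
python3 -c "
from h import *
for n in('scene','top'):
  im,d=manip.grab_frame(n);W=cloud(n,d);print([fitc(W,p) for p in((620,-62),(630,-5),(640,52.5),(650,110),(437,-132),(452,168))])
  if n=='scene':cv2.imwrite('pics/s2.png',im[...,::-1])"
```

```text
[(array([620.2, -62.2]), 198, 0.7), (array([631.3,  -4.3]), 212, 0.6), (array([640. ,  51.4]), 241, 0.8), (array([650.3, 111.2]), 249, 0.6), (array([ 436.4, -131.5]), 29, 0.8), (array([451.6, 169. ]), 258, 0.6)]
[(array([620.7, -63.4]), 65, 2.7), (array([634.4, -10.4]), 28, 3.5), None, None, (array([ 437.5, -133.1]), 10, 0.4), (array([452.2, 168. ]), 23, 0.3)]
```

View pics/s2.png

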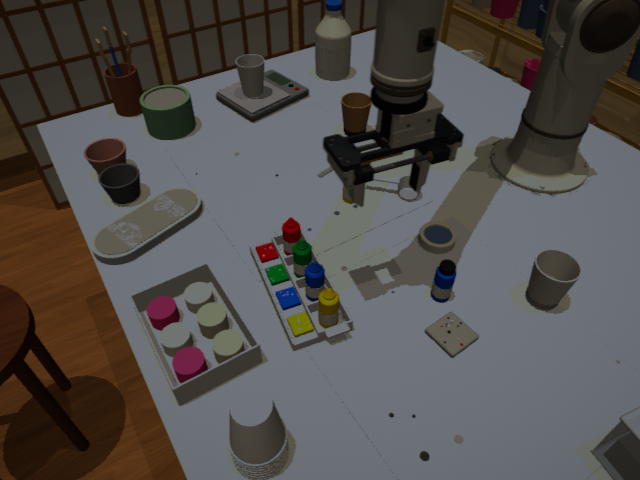

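All four bottles stand upright beside their own chips: red (291,236), green (303,258), blue (315,281) and yellow (329,307). The sealer and release have not moved.

```bash
python3 -c "
from rig import manip
print(manip.job_done())"
```

```text
the job is handed in; nothing more can be done
None
```

The four pigment bottles stand upright in the caddy compartments next to their own-coloured chips, the sealer and mould release were left where they stood, and the job was handed in at about 28 s; no verdict was returned.

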